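Secure the block heater for the drive

TASK

We are about to drive off: turn the block heater's selector from its heat setting to the green off mark, then pump the trigger of the clamp until the heater is held tight between both orange pads, with the sliding jaw's spring cushion squeezed about half way and never so hard that the housing is crushed. Move the jaw with the trigger only, and leave the heater on its runners and everything else on the counter where it stands. Finish while still holding the trigger squeezed, so that I can drop in the locking pin.

Things in the scene. Friction and masses are not known exactly. Their poses are not given: they have to be found in the camera images.
- clamp: transit dock bolted to the counter: aluminium plate 160 x 335 mm (x, y), two black runners (along y, tops 58 mm up) and a one-hand bar clamp lying along y, jaws and grip pointing up. From +y to -y: sliding jaw, heater, fixed jaw (96 mm high), orange trigger, pistol handle, bar tail. The head under trigger and handle is 62 mm high. Origin: on the counter, under the middle of the heater's place
- handle_back (a point): middle of the back (-y) face of the black pistol handle, 120 mm above the counter. The handle is 15 mm thick (y), 28 mm wide (x), its top 152 mm up; it is part of the dock and does not move.
- trigger_face (a point): point on the front (+y, jaw-side) face of the trigger, 120 mm above the counter. Let go, it lies 53 mm in front of handle_back; fully squeezed, 28 mm
- trigger_blade: the orange trigger: an upright blade 22 mm wide (x) and 8 mm thick (y), top about 141 mm up, between fixed jaw and handle; above 97 mm there is 60 mm of free room between it and the heater. Origin at its pivot, 10 mm above the counter and 36.5 mm before handle_back; z runs up along the blade
- trigger (a joint): trigger angle, rad: 0 let go (it springs back), 0.23 fully squeezed, 25 mm nearer the handle (-y) at trigger_face. Squeezing pulls the sliding jaw by 0.36 mm per mm of finger travel there. Free it takes 4 to 9 N at the fingers; with the heater clamped 0.36 N more for every N on the pad: 20 N of squeeze gives about 35 to 40 N on the pad
- jaw_travel (a joint): how far the sliding jaw has come towards the fixed jaw (-y), m. At 0 the pad faces are 154 mm apart, so both touch the 100 mm heater at 0.054. One-way ratchet, teeth every 4.2 mm: a full squeeze gains one or two teeth; when the trigger is let go the jaw stays or slips back by up to a tooth, and the next squeeze may run idle for up to a tooth (12 mm at the fingers)
- sliding_jaw: toothed steel bar with the upright black sliding jaw at its +y end. Moves only along the clamp's y axis
- cushion (a joint): how far the sliding jaw's sprung pad is pushed back into its jaw, in m: 0 free, 0.010 bottomed. 6 N per mm. Where the brass springs show between pad and jaw
- moving_pad: orange pad of the sliding jaw, 44 x 9 x 28 mm, on two sprung pins. Origin: middle of its face, which looks to -y, 82 mm above the counter
- fixed_pad_face (a point): middle of the fixed jaw's pad face, looking to +y, 82 mm above the counter
- heater: white block heater, loose on the runners: 170 x 100 x 70 mm (x, y, z), about 0.85 kg, vials up to 10 mm above its top at +x, selector near its -x end. Origin: centre of its underside. Home against the fixed pad it is at y = -6 mm in the dock's frame; it starts 2 to 12 mm short of that pad, a little askew. Its plastic housing is crushed above about 55 N
- selector_grip (a point): on the selector's axis, 23 mm above the heater's top (8 mm below the knob's top). The axis is 40 mm from the heater's middle towards its -x end. The knob is a black bar grip 34 x 10 x 24 mm on a round skirt 36 mm wide and 6 mm high
- selector (a joint): selector angle, rad, growing clockwise seen from above; detents every 0.611 (about 0.06 N m). 0 = the larger green dot (off), pointer towards the heater's -x; 0.611 yellow and 1.222 red = heat; -0.611 blue = cooling. The bar grip lies along its white pointer line, so at 0 along the heater's x axis. Starts at yellow or red
- vial_rack: bystander: teal rack of capped glass vials, 75 x 170 x 65 mm; origin centre of its underside
- rinse_bottle: bystander: white bottle with red cap, 64 mm wide, 170 mm high; origin centre of its underside
- sample_jar: bystander: amber jar with black cap, 68 mm wide, 85 mm high; origin centre of its underside
- dome_cover: bystander: clear plastic dome, 110 mm wide, 108 mm high; origin centre of its underside
- reagent_box: bystander: white and blue carton, 90 x 140 x 70 mm; origin centre of its underside
- tip_box: bystander: blue box with a clear lid, 88 x 128 x 67 mm; origin centre of its underside
- petri_dish: bystander: flat round dish, 104 mm wide, 14 mm high; origin centre of its underside

How it is judged (in metres and radians):
On the way, in this order (a step that is already met when the one before it is completed fails the run):
1. the selector stands at the green mark, while the pad is still clear of the heater (value of joint selector between -0.15 and 0.15 rad and contact force between moving_pad and heater below 0.5 N), for 0.2 s.
2. the sliding jaw's pad presses on the heater (contact force between moving_pad and heater above 2 N), for 0.05 s.
At the end, for the whole second after the job is handed in: Selector within 0.15 rad of green; heater level on the runners, square (0.06 rad), within 2.5 mm of the fixed pad; cushion pushed in 1.8 to 7.8 mm, its pad pressing 9 to 48 N; fingers press the trigger over 1.5 N, squeezed over 0.04 rad; jaw untouched; bystanders within 30 mm (value of joint selector between -0.15 and 0.15 rad and y of heater in the frame of clamp below -0.0035 m and z of heater in the frame of clamp between 0.055 and 0.062 m and angle between the x axis of heater and the x axis of clamp, either way round below 0.06 rad and linear speed of heater below 0.02 m/s and value of joint cushion between 0.0018 and 0.0078 m and contact force between moving_pad and heater between 9 and 48 N and contact force between the fingers and trigger_blade above 1.5 N and value of joint trigger above 0.04 rad and contact force between each of the arm, the fingers and sliding_jaw below 1 N and distance of each of vial_rack, rinse_bottle, sample_jar, dome_cover, reagent_box, tip_box, petri_dish from where it was at the start of the episode below 0.03 m); the arm keeps its last pose, push and grip.
It fails at once if the heater is crushed: more than 55 N from the sliding jaw's pad (contact force between moving_pad and heater above 55 N).
It fails at once if the robot pushes the sliding jaw or its bar (more than 2 N) (contact force between any of the arm, the fingers and sliding_jaw above 2 N).
It fails at once if the heater is tipped or lifted off its runners (angle between heater's own z axis and vertical above 0.15 rad or z of heater in the frame of clamp above 0.075 m or z of heater in the frame of clamp below 0.045 m).
It fails at once if a bystander is moved by more than 30 mm or tipped (distance of any of vial_rack, rinse_bottle, sample_jar, dome_cover, reagent_box, tip_box, petri_dish from where it was at the start of the episode above 0.03 m or angle between any of vial_rack, rinse_bottle, sample_jar, dome_cover, reagent_box, tip_box, petri_dish's own z axis and vertical above 0.35 rad).
It also fails if it takes over 64 s, if anything falls off the work surface, if the arm or the gripper's body presses on something with over 40 N, if the wrist force passes 120 N, or if a joint passes its speed limit or range.

ROBOT

A 6-joint arm with a two-finger parallel gripper is mounted at the origin on the work surface. World frame = base frame: x ahead of the robot, y to its left, z up, the work surface at z = 0. Lengths are in mm, angles in rad, forces in N, time in s.
With the tool pointing down it reaches from about 275 to 1000 mm from the base axis. Payload 8.4 kg.
Tool frame: the origin (TCP) lies midway between the tips of the shut fingers; the grasp point (between the pads) lies 19 mm behind it (arm.tcp_to_grasp is the distance from the TCP to the grasp point, in mm); z points along the fingers, y is the direction in which the jaws open and shut (so a half turn about z gives the same grasp; the last joint's range is limited). The gripper opens to 85 mm and grips with 20 to 120 N. Pads are 22 mm wide; open, the fingers measure 114 mm over their backs; the gripper's body (76 mm by 85 mm) begins 54 mm behind the grasp point. The pads swing forward as they close: fully open they stand 13 mm farther back than shut.
Start: joints at [1.194, 0.353, 1.633, -0, 1.155, -0.002], TCP at [228.803, 581.616, 231.281] pointing down, gripper open.
Joint ranges: [-2.63, 2.63], [-0.92, 2.1], [0.06, 2.66], [-1.3, 4.44], [0, 2.69], [-3.02, 3.02]. Speed limits (rad/s): [2.22, 2.22, 2.79, 3.14, 3.14, 3.14].

INTERFACE

Orientations are given as a rotation vector (axis times angle).
In Python, from cell import arm gives the robot as it stands. The module is installed in compiled form; this text tells all that it offers.
- The arm moves only by the tool play_rows, never from a script. Its argument "rows" is a list that holds one entry, the list of rows, each a list of 7 numbers: the shift along the tool's x, y, z in cm, then the turn, a rotation vector about the tool's x, y, z in units of 5 degrees (1.0 is 5 degrees), then the closure in counts, from 0 (fully open) to 255 (shut). A call has 1 to 8 rows; each row shifts and turns the commanded pose from where the row before left it, along the tool's axes as they then stand; what a row does not reach is not made up. A row lasts 1/12 s, in which the tool goes at most 41.7 mm and 7.16 degrees, less where a joint would pass 70% of its speed; a pose out of reach is approached as far as the arm can. A call with a gripper value outside its range is refused whole. The fingers move at their own pace and stop on an object; "force" is the grip in N (left out, the last holds). Time passes only in rows, so rows that do not move let the fingers close. It gives the time, the measured TCP pose, the force and the opening at its end, in the units of the state.
- arm.state(): the state, without advancing time (a new reading comes with each control period).
- arm.snapshot(name): name is "side" or "top"; returns the picture (384x512x3 uint8, red, green, blue); there is no depth.
- arm.get_calibration(name): a dict with "fx", "fy", "cx", "cy" (pixels), "rvec" (rotation vector, rad) and "tvec" (3), from world to camera coordinates, as OpenCV has them. Camera axes: x right, y down, z forward; pixel columns grow to the right and rows downward; lengths in mm; the calibration is good to about 2 mm. A picture is of the moment at which its call begins. get_calibration takes no time and is no camera call.
- arm.job_done(): hands the job in, once; it reports no verdict.
The state is a dict: "t": time; "joints": joint angles; "joint_vel": joint speeds; "tau": joint torques, N m; "ee_pos": TCP position; "tcp_rot": TCP orientation; "force": force on the tool from outside, world axes, zero at the start; "ft_torque": the same for the moment, N m; "grip_width": finger opening in mm.
Only numpy, scipy, OpenCV 4.12 (cv2) and the standard library are available. Lean on these libraries where they do the work, as an engineer would, in place of code of your own. Each camera call takes 0.05 s, during which the arm holds its last target. There are 200 camera calls.

## Working session

There is one attempt and no reset: what is moved stays moved. The work goes in short steps, Python scripts to look and compute and a tool call to move; the robot and the scene stay as the last step left them, time stands still between calls to the robot, and variables do not carry over. Pictures are saved under pics/ and viewed, about 8 in all and at most 12, crops included, and the job is handed in when it is done.

Besides the shell and the picture viewer there is one more tool, called after ">>>" as a command line: name --argument value ..., lists and objects as JSON in quotes. play_rows: Moves the arm, as the interface text tells. Its arguments: {"type":"object","properties":{"rows":{"type":"array"},"force":{"type":"number"}},"required":["rows"]}

```bash
mkdir -p pics; cat > h.py <<'E'
import numpy as np, cv2
from cell import arm
def cal(n):
    c=arm.get_calibration(n); K=np.array([[c['fx'],0,c['cx']],[0,c['fy'],c['cy']],[0,0,1.]])
    return K,np.array(c['rvec'],float).reshape(3,1),np.array(c['tvec'],float).reshape(3,1)
def ray(n,u,v):
    K,r,t=cal(n); R=cv2.Rodrigues(r)[0]; d=R.T@np.linalg.inv(K)@np.array([u,v,1.]); return (-R.T@t).ravel(),d/np.linalg.norm(d)
def onz(n,u,v,z):
    o,d=ray(n,u,v); return o+d*(z-o[2])/d[2]
def proj(n,p):
    K,r,t=cal(n); return cv2.projectPoints(np.array(p,float).reshape(-1,3),r,t,K,None)[0].reshape(-1,2)
def tri(a,b):
    (o,d),(p,e)=ray('top',*a),ray('side',*b)
    s=np.linalg.lstsq(np.c_[d,-e],p-o,rcond=None)[0]; x,y=o+d*s[0],p+e*s[1]; return (x+y)/2,np.linalg.norm(x-y)
def snap(n,f,crop=None,k=1):
    im=arm.snapshot(n); b=cv2.cvtColor(np.asarray(im),cv2.COLOR_RGB2BGR); cv2.imwrite(f'pics/{f}_full.png',b)
    if crop: x0,y0,x1,y1=crop; b=b[y0:y1,x0:x1]
    if k!=1: b=cv2.resize(b,None,fx=k,fy=k,interpolation=cv2.INTER_CUBIC)
    cv2.imwrite(f'pics/{f}.png',b); return im
E
python3 - <<'E'
from h import *
snap('top','t0',k=1.5); snap('side','s0',k=1.5)
print(arm.state())
for n in('top','side'): print(n,ray(n,256,192),cal(n)[0])
E
```

```text
{'t': 0.1, 'joints': array([ 1.19361438e+00,  3.53559782e-01,  1.63406553e+00,  1.60311481e-05,
        1.15514826e+00, -2.43183822e-03]), 'joint_vel': array([-1.14753651e-03, -9.32383185e-04,  3.51586531e-04, -3.25983513e-06,
       -9.54047816e-05, -1.04408895e-03]), 'tau': array([-1.25630420e-03, -6.06360126e+01, -3.42820036e+01,  8.34544721e-06,
        4.00143894e-03, -1.93798496e-05]), 'ee_pos': array([228.63712091, 581.23603208, 230.64620053]), 'tcp_rot': array([-5.85183297e-01, -3.08636862e+00,  1.81717937e-03]), 'force': array([ 0.34616821, -0.1618237 , -0.02852257]), 'ft_torque': array([ 0.00548249, -0.0206959 ,  0.01668357]), 'grip_width': 85.6546493897165}
top (array([ 382.13029776,   30.98835317, 1423.83010004]), array([ 0.14089195, -0.00116171, -0.9900243 ])) [[448.05848799   0.         256.5093018 ]
 [  0.         448.05848799 190.89032415]
 [  0.           0.           1.        ]]
side (array([  277.11012489, -1118.21774501,   942.35793692]), array([ 0.20105447,  0.79890446, -0.56685868])) [[467.64480605   0.         254.03205209]
 [  0.         467.64480605 193.09432691]
 [  0.           0.           1.        ]]
```

View pics/t0.png

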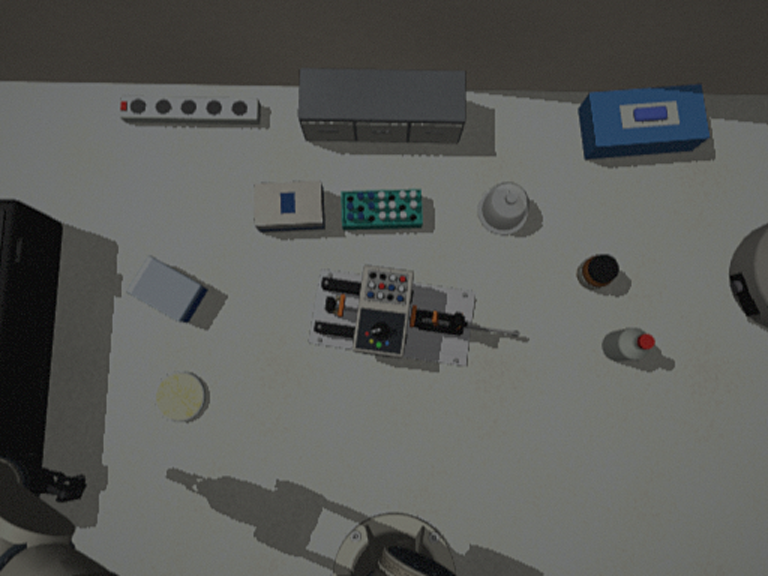

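View pics/s0.png

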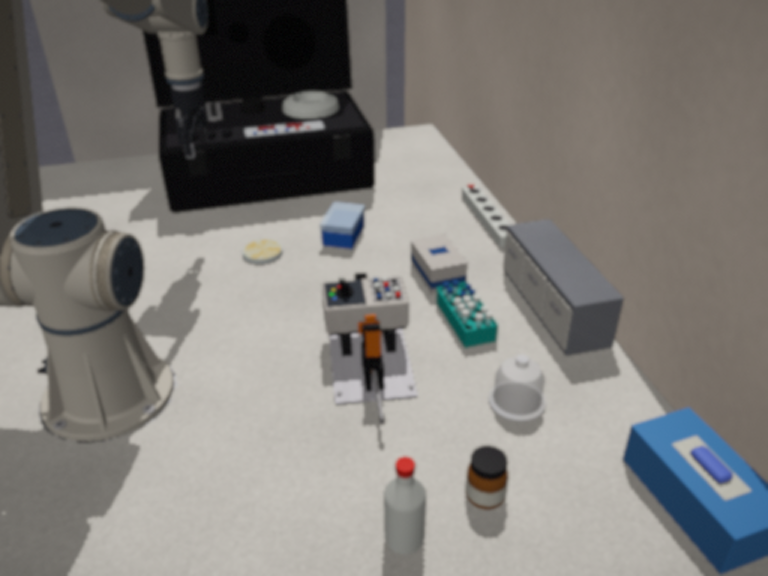

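The top view shows the dock with its +x away from the robot and +y to the left. The heater is at about (385,310), the selector at (379,329), the trigger and handle at (410–465,320), all at 1.5x scale. The side view shows the tail pointing at the camera. Next I'll zoom in.

```bash
python3 - <<'E'
import cv2,numpy as np
a=cv2.imread('pics/t0_full.png')[170:255,195:355]; a=cv2.resize(a,(800,425),interpolation=cv2.INTER_CUBIC)
a=cv2.convertScaleAbs(a,alpha=1.5,beta=10)
cv2.imwrite('pics/c1.png',a)
b=cv2.imread('pics/s0_full.png')[175:285,205:290]; b=cv2.resize(b,(460,595),interpolation=cv2.INTER_CUBIC);cv2.imwrite('pics/c2.png',b)
E
```

```text
(no output)
```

View pics/c1.png

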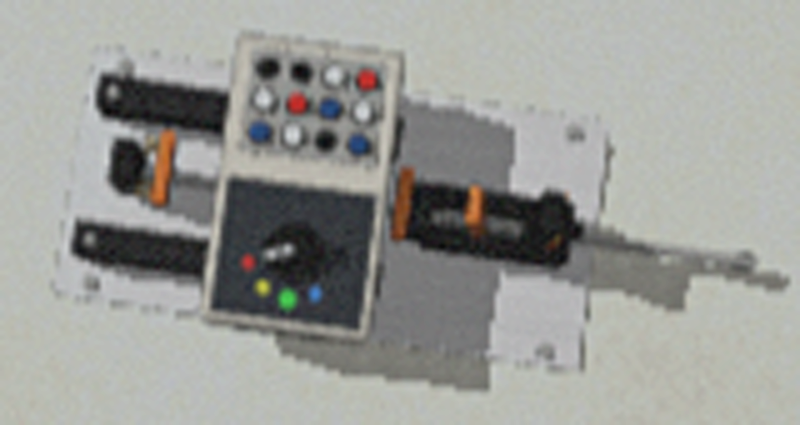

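View pics/c2.png

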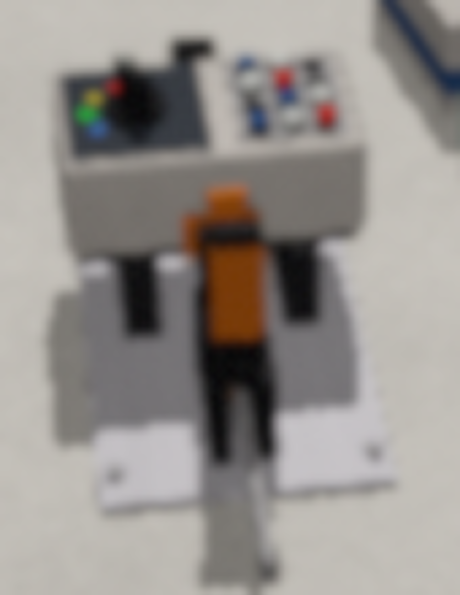

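Crop 1 (5x, origin 195,170) shows the pointer aimed at the red dot, so the selector is at about 1.22. The heater's top corners are at (240,32), (403,53), (366,340) and (205,320). The trigger top is at about (476,210), the handle at about (560,228), and the fixed pad at (403,203). Crop 2 shows the trigger and handle end-on from the −y side.

```bash
cat > m.py <<'E'
from h import *
def c(u,v): return 195+(u+.5)/5-.5,170+(v+.5)/5-.5
def fit(L,W,px,z):
    P=np.array([onz('top',*c(*p),z)[:2] for p in px]); M=np.array(L)
    m=P.mean(0); H=(M-M.mean(0)).T@(P-m); th=np.arctan2(H[0,1]-H[1,0],H[0,0]+H[1,1])
    R=np.array([[np.cos(th),-np.sin(th)],[np.sin(th),np.cos(th)]]); o=m-R@M.mean(0)
    return o,th,P-(M@R.T+o)
E
python3 - <<'E'
from m import *
# image TL=+x,+y ; TR=+x,-y ; BR=-x,-y ; BL=-x,+y
q=lambda x,y:[(x,y),(x,-y),(-x,-y),(-x,y)]
for z in (6,12): print('plate',z,fit(q(80,167.5),0,[(92,45),(608,120),(582,370),(55,292)],z))
ho,ht,r=fit(q(85,50),0,[(240,32),(403,53),(366,340),(205,320)],128); print('heater',ho,ht,r)
R=np.array([[np.cos(ht),-np.sin(ht)],[np.sin(ht),np.cos(ht)]]); print('sel',ho+R@[-40,0])
for nm,p,z in [('knob skirt?',(298,248),150),('trig top',(476,211),141),('trig n',(475,185),141),('trig s',(475,237),141),('handle',(558,225),152),('fixedpad top -x',(397,238),96),('fixedpad top +x',(406,168),96),('movpad',(163,167),96),('tail',(750,262),20)]:
  print(nm,onz('top',*c(*p),z).round(1))
E
```

```text
plate 6 (array([524.08827448,  11.20723969]), np.float64(-0.12520515131053758), array([[ 0.49263396,  0.62097966],
       [-0.38259761,  1.79693854],
       [-0.74180374, -1.50265177],
       [ 0.63176738, -0.91526642]]))
plate 12 (array([523.48753405,  11.29094978]), np.float64(-0.12520515131053764), array([[ 0.06613641, -0.04265221],
       [-0.62835648,  2.53489217],
       [-0.31425174, -0.83528883],
       [ 0.87647182, -1.65695113]]))
heater [523.68886835  30.68863972] -0.10704014927630907 [[-0.2606103  -1.69763393]
 [-0.3639736   1.87269836]
 [ 0.72031789  3.15158352]
 [-0.09573398 -3.32664795]]
sel [483.91780151  34.96207422]
knob skirt? [485.1  33.3 150. ]
trig top [508.9 -68.7 141. ]
trig n [524. -68. 141.]
trig s [494.  -68.2 141. ]
handle [ 500.7 -114.6  152. ]
fixedpad top -x [496.5 -25.3  96. ]
fixedpad top +x [538.4 -30.2  96. ]
movpad [536.4 114.7  96. ]
tail [ 491.8 -250.2   20. ]
```

>>> play_rows --rows '[[[-2.74,-2.6,0,0,0,0,60],[-2.74,-2.6,0,0,0,0,100],[-2.74,-2.6,0,0,0,0,128],[-2.74,-2.6,0,0,0,0,128],[-2.74,-2.6,0,0,0,0,128],[-2.74,-2.6,0,0,0,0,128],[-2.74,-2.6,0,0,0,0,128],[-2.74,-2.6,0,0,0,0,128]]]' --force 40

```text
t: 0.77
ee_pos: [356.8, 306.0, 231.1]
tcp_rot: [-0.585, -3.087, 0.0]
force: [0.6, -0.2, -0.7]
grip_width: 42.0
```

>>> play_rows --rows '[[[-2.74,-2.6,0,0,0,0,128],[-2.74,-2.6,0,0,0,0,128],[-2.74,-2.6,0,0,0,0,128],[-2.74,-2.6,0,0,0,0,128],[-2.74,-2.6,0,0,0,0,128],[-2.74,-2.6,0,0,0,0,128],[-2.74,-2.6,0,0,0,0,128],[-2.74,-2.6,0,0,0,0,128]]]'

```text
t: 1.43
ee_pos: [484.7, 32.1, 231.2]
tcp_rot: [-0.585, -3.086, -0.0]
force: [0.1, 0.7, 0.6]
grip_width: 42.6
```

>>> play_rows --rows '[[[0,0,0,0,0,1.37,128],[0,0,0,0,0,1.37,128],[0,0,0,0,0,1.37,128],[0,0,0,0,0,1.37,128],[0,0,0,0,0,1.37,128],[0,0,0,0,0,1.37,128],[0,0,0,0,0,1.37,128],[0,0,0,0,0,1.37,128]]]'

```text
t: 2.1
ee_pos: [484.2, 33.9, 231.0]
tcp_rot: [-1.947, -2.465, 0.001]
force: [-0.1, -0.1, -0.1]
grip_width: 43.2
```

>>> play_rows --rows '[[[0,0,2.5,0,0,0,128],[0,0,3,0,0,0,128],[0,0,2,0,0,0,128],[0,0,1.2,0,0,0,128],[0,0,0.4,0,0,0,128],[0,0,0,0,0,0,128]]]'

```text
t: 2.6
ee_pos: [483.7, 33.9, 139.3]
tcp_rot: [-1.939, -2.47, 0.003]
force: [-0.6, 0.1, -0.2]
grip_width: 42.3
```

```bash
python3 - <<'E'
from h import *
snap('side','s1',(200,120,300,260),4.2)
E
```

```text
(no output)
```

View pics/s1.png

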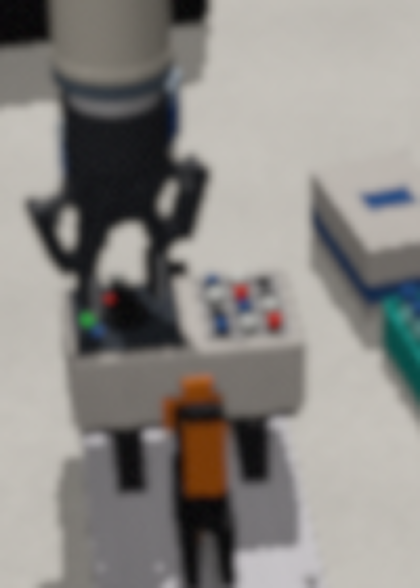

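The fingers straddle the knob: tips at about (80,285) and (160,290), knob at about (122,310). I'll close on it.

>>> play_rows --rows '[[[0,0,0,0,0,0,200],[0,0,0,0,0,0,255],[0,0,0,0,0,0,255],[0,0,0,0,0,0,255],[0,0,0,0,0,0,255],[0,0,0,0,0,0,255]]]' --force 25

```text
t: 3.15
ee_pos: [484.8, 34.0, 141.3]
tcp_rot: [1.94, 2.47, 0.001]
force: [-2.9, -0.2, 5.0]
grip_width: 9.8
```

>>> play_rows --rows '[[[0,0,-0.2,0,0,0,255],[0,0,0,0,0,-1,255],[0,0,0,0,0,-1.2,255],[0,0,0,0,0,-1.2,255],[0,0,0,0,0,-1.2,255],[0,0,0,0,0,-1.2,255],[0,0,0,0,0,-1.2,255],[0,0,0,0,0,0,255]]]'

```text
t: 3.82
ee_pos: [484.1, 34.0, 142.1]
tcp_rot: [-1.1, -2.942, 0.0]
force: [0.6, 0.1, -7.8]
grip_width: 9.4
```

>>> play_rows --rows '[[[0,0,0,0,0,-1.2,255],[0,0,0,0,0,-1.2,255],[0,0,0,0,0,-1.2,255],[0,0,0,0,0,-1.2,255],[0,0,0,0,0,-1.2,255],[0,0,0,0,0,-1,255],[0,0,0,0,0,0,255],[0,0,0,0,0,0,255]]]'

```text
t: 4.48
ee_pos: [484.1, 34.0, 142.1]
tcp_rot: [-0.18, -3.136, 0.0]
force: [0.8, -0.3, -7.5]
grip_width: 9.6
```

>>> play_rows --rows '[[[0,0,0.15,0,0,0,255],[0,0,0,0,0,0,180],[0,0,0,0,0,0,100],[0,0,0,0,0,0,60],[0,0,-3,0,0,0,0],[0,0,-3.5,0,0,0,0],[0,0,-3,0,0,0,0],[-0.9,-3.34,0,0,0,0,0]]]'

```text
t: 5.15
ee_pos: [492.9, 2.9, 241.8]
tcp_rot: [0.168, 3.128, 0.004]
force: [1.9, 0.1, 0.4]
grip_width: 85.3
```

>>> play_rows --rows '[[[-0.9,-3.34,0,0,0,0,0],[-0.9,-3.34,0,0,0,0,0],[-0.9,-3.34,0,0,0,0,0],[0,0,0,0,0,0,0],[0,0,0,0,0,0,0]]]'

```text
t: 5.57
ee_pos: [505.9, -104.3, 235.9]
tcp_rot: [0.178, 3.136, -0.0]
force: [-0.5, -0.4, -0.4]
grip_width: 85.4
```

```bash
python3 - <<'E'
from h import *
snap('top','t2'); snap('side','s2')
a=cv2.imread('pics/t2_full.png')[165:255,190:340]; a=cv2.convertScaleAbs(cv2.resize(a,(750,450),interpolation=cv2.INTER_CUBIC),alpha=1.5,beta=10)
cv2.imwrite('pics/c3.png',a)
E
```

```text
(no output)
```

View pics/c3.png

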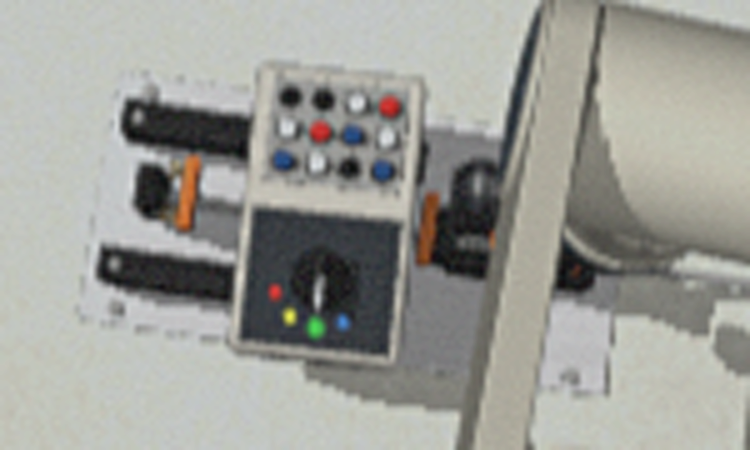

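The pointer line, (322,280) to (317,310), aims at the green dot at (316,327). The heater is still clear of both pads. Next I'll descend over the trigger and handle.

>>> play_rows --rows '[[[0,0,3,0,0,0,0],[0,0,3.5,0,0,0,0],[0,0,2.5,0,0,0,0],[0,0,1.5,0,0,0,0],[0,0,1.5,0,0,0,0],[0,0,1.3,0,0,0,0],[0,0,1.1,0,0,0,0],[0,0,0,0,0,0,0]]]' --force 20

```text
t: 6.33
ee_pos: [504.4, -101.4, 90.0]
tcp_rot: [-0.17, -3.134, -0.001]
force: [-1.0, -0.5, -0.8]
grip_width: 85.4
```

```bash
python3 - <<'E'
from h import *
snap('side','s3',(200,150,300,290),4.2)
E
```

```text
(no output)
```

View pics/s3.png

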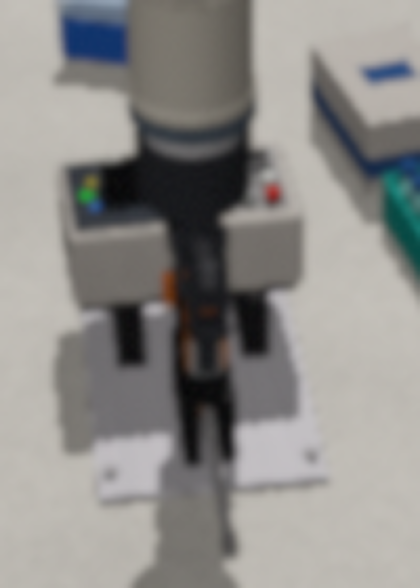

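The gripper straddles the clamp and is lined up with the handle at about (205,320). I'll push along tool −y and watch the force.

>>> play_rows --rows '[[[0,-0.4,0,0,0,0,0],[0,-0.3,0,0,0,0,0],[0,0,0,0,0,0,0]]]'

```text
t: 6.63
ee_pos: [505.1, -109.6, 92.6]
tcp_rot: [0.173, 3.136, 0.001]
force: [-1.7, 4.9, 1.4]
grip_width: 85.3
```

>>> play_rows --rows '[[[0,-0.3,0,0,0,0,0],[0,-0.3,0,0,0,0,0],[0,0,0,0,0,0,0]]]'

```text
t: 6.88
ee_pos: [504.6, -115.6, 92.8]
tcp_rot: [0.173, 3.136, 0.001]
force: [-0.3, 5.4, 3.1]
grip_width: 85.4
```

>>> play_rows --rows '[[[0,-0.4,0,0,0,0,0],[0,-0.4,0,0,0,0,0],[0,0,0,0,0,0,0]]]'

```text
t: 7.13
ee_pos: [503.7, -123.4, 92.8]
tcp_rot: [0.174, 3.136, 0.002]
force: [-0.7, 7.6, 5.3]
grip_width: 85.8
```

>>> play_rows --rows '[[[0,-0.4,0,0,0,0,0],[0,-0.4,0,0,0,0,0],[0,0,0,0,0,0,0]]]'

```text
t: 7.38
ee_pos: [502.7, -131.1, 92.7]
tcp_rot: [0.174, 3.136, 0.002]
force: [-0.9, 8.3, 3.5]
grip_width: 85.6
```

>>> play_rows --rows '[[[0,-0.2,0,0,0,0,0],[0,0,0,0,0,0,0]]]'

```text
t: 7.55
ee_pos: [502.5, -132.7, 92.6]
tcp_rot: [0.174, 3.136, 0.003]
force: [-0.6, 9.6, 3.4]
grip_width: 85.3
```

```bash
cat > pad.py <<'E'
from h import *
def pad(f,show=False):
    im=np.asarray(arm.snapshot('top')); cv2.imwrite(f'pics/{f}_full.png',im[:,:,::-1])
    h=cv2.cvtColor(im,cv2.COLOR_RGB2HSV); m=cv2.inRange(h,(4,150,60),(18,255,255)); m[:, :210]=0; m[:,290:]=0; m[:185]=0; m[225:]=0
    n,_,s,c=cv2.connectedComponentsWithStats(m)
    for i in range(1,n):
        if s[i,4]>8: print(s[i],c[i].round(1),onz('top',*c[i],96).round(1))
E
python3 - <<'E'
from pad import *
pad('t4')
im=cv2.imread('pics/t2_full.png'); h=cv2.cvtColor(im,cv2.COLOR_BGR2HSV); m=cv2.inRange(h,(4,150,60),(18,255,255)); n,_,s,c=cv2.connectedComponentsWithStats(m[185:225,210:290])
for i in range(1,n):
    if s[i,4]>8: print('before',s[i],(c[i]+[210,185]).round(1),onz('top',*(c[i]+[210,185]),96).round(1))
print(arm.state()['force'],arm.state()['ee_pos'])
E
```

```text
[228 197   5  14  38] [229.8 203.9] [533.9 106.9  96. ]
[274 204   4  14  32] [275.1 210.4] [516.9 -28.3  96. ]
before [15 11  5 15 39] [227.1 203.3] [535.4 115.1  96. ]
before [64 19  4 14 32] [275.1 210.4] [516.9 -28.3  96. ]
[-0.43702112 10.77806688  2.85578803] [ 502.45948212 -132.64365712   92.61016103]
```

Stroke 1 moved the jaw by about 8 mm. About 27 mm remains until both pads touch. Stroke 2 follows.

>>> play_rows --rows '[[[0,0.9,0,0,0,0,0],[0,0.9,0,0,0,0,0],[0,0.9,0,0,0,0,0],[0,0,0,0,0,0,0],[0,-0.7,0,0,0,0,0],[0,-0.7,0,0,0,0,0],[0,-0.7,0,0,0,0,0],[0,-0.6,0,0,0,0,0]]]'

```text
t: 8.27
ee_pos: [502.2, -133.0, 92.0]
tcp_rot: [-0.173, -3.137, -0.003]
force: [1.3, 15.6, 2.8]
grip_width: 85.6
```

```bash
python3 -c "
from pad import *
pad('t5')"
```

```text
[231 198   4  14  38] [232.5 204.3] [532.7  98.8  96. ]
[274 204   4  14  33] [275.2 210.2] [517.5 -28.5  96. ]
```

>>> play_rows --rows '[[[0,0.9,0,0,0,0,0],[0,0.9,0,0,0,0,0],[0,0.9,0,0,0,0,0],[0,0,0,0,0,0,0],[0,-0.7,0,0,0,0,0],[0,-0.7,0,0,0,0,0],[0,-0.7,0,0,0,0,0],[0,-0.6,0,0,0,0,0]]]'

```text
t: 8.98
ee_pos: [502.0, -133.1, 91.9]
tcp_rot: [-0.172, -3.136, -0.003]
force: [1.1, 18.9, 3.3]
grip_width: 85.4
```

```bash
python3 -c "
from pad import *
pad('t6')
a=cv2.imread('pics/t6_full.png')[165:255,190:340]; a=cv2.convertScaleAbs(cv2.resize(a,(750,450),interpolation=cv2.INTER_CUBIC),alpha=1.5,beta=10)
cv2.imwrite('pics/c6.png',a)"
```

```text
[234 198   4  14  35] [235.4 204.6] [532.   90.2  96. ]
[274 204   4  14  32] [275.2 210. ] [517.9 -28.7  96. ]
```

View pics/c6.png

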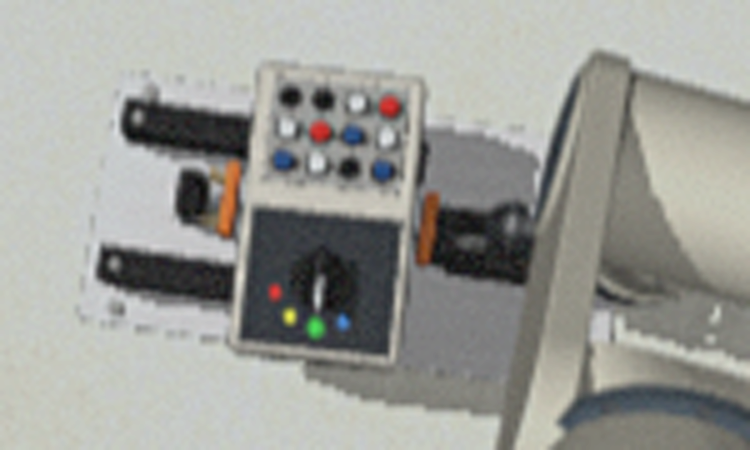

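The pad is now at about (230,200), touching or nearly touching the heater. The heater's gap to the fixed pad at (428,230) is about 10 mm. The next stroke goes gently, with checks.

>>> play_rows --rows '[[[0,0.9,0,0,0,0,0],[0,0.9,0,0,0,0,0],[0,0.9,0,0,0,0,0],[0,0,0,0,0,0,0],[0,-0.5,0,0,0,0,0],[0,-0.4,0,0,0,0,0],[0,-0.3,0,0,0,0,0],[0,0,0,0,0,0,0]]]'

```text
t: 9.7
ee_pos: [503.9, -119.0, 92.1]
tcp_rot: [-0.172, -3.137, -0.001]
force: [-0.7, 7.1, 4.7]
grip_width: 85.5
```

>>> play_rows --rows '[[[0,-0.3,0,0,0,0,0],[0,-0.3,0,0,0,0,0],[0,0,0,0,0,0,0]]]'

```text
t: 9.95
ee_pos: [503.1, -124.5, 92.1]
tcp_rot: [-0.173, -3.137, -0.002]
force: [0.1, 9.4, 5.1]
grip_width: 85.1
```

>>> play_rows --rows '[[[0,-0.3,0,0,0,0,0],[0,-0.2,0,0,0,0,0],[0,0,0,0,0,0,0]]]'

```text
t: 10.2
ee_pos: [502.5, -129.1, 92.0]
tcp_rot: [-0.173, -3.136, -0.003]
force: [0.2, 10.9, 5.5]
grip_width: 85.5
```

```bash
python3 -c "
from pad import *
pad('t7')"
```

```text
[236 197   4  16  31] [237.2 204.8] [531.5  84.7  96. ]
[274 204   4  14  33] [275.2 210.2] [517.5 -28.5  96. ]
```

>>> play_rows --rows '[[[0,-0.2,0,0,0,0,0],[0,-0.15,0,0,0,0,0],[0,0,0,0,0,0,0]]]'

```text
t: 10.5
ee_pos: [502.1, -132.4, 91.9]
tcp_rot: [-0.173, -3.136, -0.003]
force: [0.4, 11.5, 3.2]
grip_width: 85.2
```

>>> play_rows --rows '[[[0,0.9,0,0,0,0,0],[0,0.9,0,0,0,0,0],[0,0.9,0,0,0,0,0],[0,0,0,0,0,0,0],[0,-0.4,0,0,0,0,0],[0,-0.3,0,0,0,0,0],[0,-0.3,0,0,0,0,0],[0,0,0,0,0,0,0]]]'

```text
t: 11.17
ee_pos: [504.1, -116.9, 91.9]
tcp_rot: [0.173, 3.137, -0.0]
force: [-0.2, 3.2, 2.9]
grip_width: 85.2
```

>>> play_rows --rows '[[[0,-0.2,0,0,0,0,0],[0,-0.2,0,0,0,0,0],[0,0,0,0,0,0,0]]]'

```text
t: 11.42
ee_pos: [503.7, -120.2, 91.9]
tcp_rot: [-0.173, -3.137, -0.001]
force: [-0.1, 6.8, 4.3]
grip_width: 85.4
```

```bash
python3 -c "
from pad import *
pad('t8')"
```

```text
[236 198   4  15  34] [237.6 205.2] [530.4  83.4  96. ]
[273 204   5  14  34] [275.1 210.4] [516.9 -28.3  96. ]
```

>>> play_rows --rows '[[[0,-0.2,0,0,0,0,0],[0,-0.2,0,0,0,0,0],[0,0,0,0,0,0,0]]]'

```text
t: 11.72
ee_pos: [503.3, -123.6, 92.0]
tcp_rot: [-0.174, -3.137, -0.002]
force: [0.3, 9.8, 6.1]
grip_width: 85.2
```

>>> play_rows --rows '[[[0,-0.2,0,0,0,0,0],[0,-0.2,0,0,0,0,0],[0,0,0,0,0,0,0]]]'

```text
t: 11.97
ee_pos: [502.8, -127.4, 91.9]
tcp_rot: [-0.174, -3.137, -0.003]
force: [-0.9, 9.8, 6.0]
grip_width: 85.8
```

>>> play_rows --rows '[[[0,-0.2,0,0,0,0,0],[0,0,0,0,0,0,0]]]'

```text
t: 12.13
ee_pos: [502.5, -129.3, 91.9]
tcp_rot: [-0.174, -3.136, -0.003]
force: [-0.8, 11.3, 4.1]
grip_width: 85.8
```

>>> play_rows --rows '[[[0,-0.2,0,0,0,0,0],[0,0,0,0,0,0,0]]]'

```text
t: 12.3
ee_pos: [502.3, -131.0, 91.8]
tcp_rot: [-0.174, -3.136, -0.003]
force: [0.4, 12.6, 5.6]
grip_width: 85.9
```

```bash
python3 -c "
from pad import *
pad('t9')
print(arm.state()['force'],arm.state()['ee_pos'])"
```

```text
[237 198   4  15  32] [238.4 205.2] [530.6  81.2  96. ]
[274 204   4  14  30] [275.2 210.4] [516.8 -28.6  96. ]
[-0.3640089  11.71452599  4.83829768] [ 502.26686507 -131.00698406   91.80559306]
```

>>> play_rows --rows '[[[0,-0.2,0,0,0,0,0],[0,0,0,0,0,0,0]]]'

```text
t: 12.52
ee_pos: [502.0, -132.6, 91.7]
tcp_rot: [-0.174, -3.136, -0.004]
force: [1.5, 13.5, 3.5]
grip_width: 85.5
```

>>> play_rows --rows '[[[0,0.9,0,0,0,0,0],[0,0.9,0,0,0,0,0],[0,0.9,0,0,0,0,0],[0,0,0,0,0,0,0],[0,-0.4,0,0,0,0,0],[0,-0.3,0,0,0,0,0],[0,-0.3,0,0,0,0,0],[0,0,0,0,0,0,0]]]'

```text
t: 13.18
ee_pos: [503.9, -117.6, 92.0]
tcp_rot: [-0.173, -3.137, -0.001]
force: [-1.1, 7.1, 4.6]
grip_width: 85.7
```

>>> play_rows --rows '[[[0,-0.2,0,0,0,0,0],[0,-0.2,0,0,0,0,0],[0,0,0,0,0,0,0]]]'

```text
t: 13.43
ee_pos: [503.5, -121.0, 92.1]
tcp_rot: [-0.174, -3.137, -0.002]
force: [-0.7, 9.6, 7.0]
grip_width: 85.1
```

>>> play_rows --rows '[[[0,-0.2,0,0,0,0,0],[0,0,0,0,0,0,0],[0,0,0,0,0,0,0]]]'

```text
t: 13.68
ee_pos: [503.3, -122.5, 92.1]
tcp_rot: [-0.175, -3.136, -0.003]
force: [-1.4, 12.8, 7.8]
grip_width: 85.9
```

```bash
python3 -c "
from pad import *
pad('t10')
print(arm.state()['force'],arm.state()['ee_pos'])"
```

```text
[237 198   4  15  32] [238.4 205.2] [530.6  81.2  96. ]
[274 204   4  14  30] [275.2 210.3] [517.  -28.6  96. ]
[-1.05220256 12.44600441  7.65912109] [ 503.31515269 -122.46785227   92.16457164]
```

>>> play_rows --rows '[[[0,-0.2,0,0,0,0,0],[0,0,0,0,0,0,0],[0,0,0,0,0,0,0]]]'

```text
t: 13.98
ee_pos: [503.1, -124.2, 92.2]
tcp_rot: [-0.175, -3.136, -0.004]
force: [-0.6, 14.4, 8.5]
grip_width: 85.5
```

>>> play_rows --rows '[[[0,-0.2,0,0,0,0,0],[0,0,0,0,0,0,0],[0,0,0,0,0,0,0]]]'

```text
t: 14.23
ee_pos: [502.9, -125.9, 92.2]
tcp_rot: [-0.175, -3.136, -0.005]
force: [0.1, 16.4, 8.4]
grip_width: 85.5
```

```bash
python3 -c "
from pad import *
pad('t11')
f=np.mean([ (arm.snapshot('side'),arm.state()['force'])[1] for _ in range(4)],0); print(f,arm.state()['ee_pos'])
A=[cv2.convertScaleAbs(cv2.resize(cv2.imread(f'pics/{n}_full.png')[185:225,215:285],(700,400),interpolation=cv2.INTER_CUBIC),alpha=1.5,beta=10)[:290] for n in('t6','t11')]
cv2.imwrite('pics/c11.png',np.vstack(A))"
```

```text
[237 198   4  15  30] [238.4 205.1] [530.7  81.2  96. ]
[274 204   4  14  29] [275.2 210.2] [517.5 -28.6  96. ]
[-0.77929388 15.83477449  8.0301065 ] [ 502.81642934 -125.87908615   92.13942172]
```

View pics/c11.png

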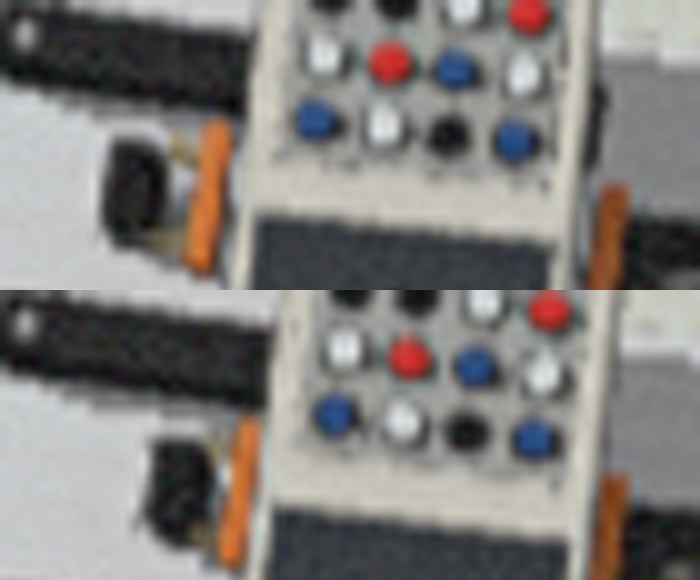

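The cushion gap has closed from about 32 px to about 17 px at 10x, which is about 4–5 mm. The heater is against the fixed pad at (610,530). The force agrees, at about 22–30 N on the pad. One last look at the selector before I hand in.

```bash
python3 -c "
from pad import *
pad('t12'); print(arm.state()['force'])
a=cv2.imread('pics/t12_full.png')[165:255,190:340]; a=cv2.convertScaleAbs(cv2.resize(a,(750,450),interpolation=cv2.INTER_CUBIC),alpha=1.5,beta=10)
cv2.imwrite('pics/c12.png',a)
d=cv2.absdiff(cv2.imread('pics/t12_full.png'),cv2.imread('pics/t0_full.png')).max(2)
for n,(x,y,w,h) in dict(tip=(85,170,55,48),petri=(102,245,38,38),reag=(167,118,52,38),rack=(226,122,58,34),dome=(316,118,40,40),jar=(385,166,30,30),bot=(400,215,40,30)).items(): print(n,(d[y:y+h,x:x+w]>40).mean().round(3))"
```

```text
[237 198   4  15  33] [238.5 205.1] [530.9  81.   96. ]
[274 204   4  14  31] [275.2 210.2] [517.3 -28.7  96. ]
[-0.12641581 15.49762396  8.71031496]
tip 0.0
petri 0.0
reag 0.0
rack 0.0
dome 0.0
jar 0.0
bot 0.005
```

View pics/c12.png

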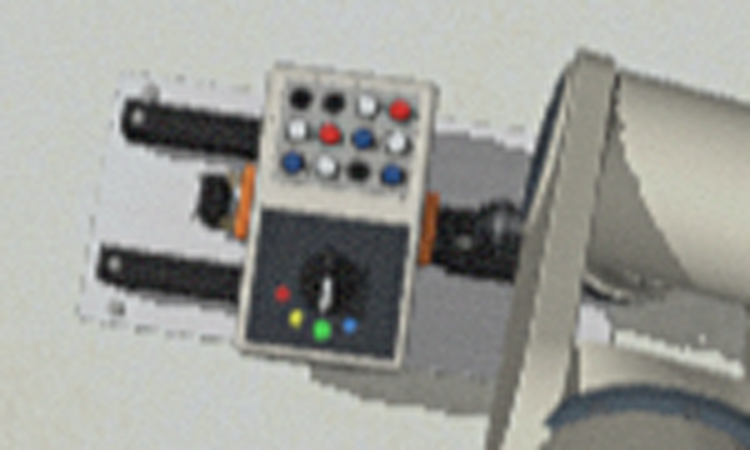

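The pointer, (327,275) to (324,305), aims at the green dot at (322,329). The heater is square, between both pads.

```bash
python3 -c "
from cell import arm
arm.job_done(); s=arm.state(); print(s['t'],s['force'],s['ee_pos'])"
```

```text
the job is handed in; nothing more can be done
the job is handed in; nothing more can be done
```

I turned the selector from red (heat) to the green off mark. Then I pumped the trigger with the front finger (six squeezes) until the heater sat between both orange pads. The job is handed in with the trigger still squeezed, ready for your locking pin.

**Last checks before handing in, at about 14.5 s of the 64 s allowed:**
- **Selector:** the pointer is on the green dot in the last top view.
- **Heater:** by eye it is square in the dock and touching the fixed pad.
- **Cushion:** pushed in about 4–5 mm as seen in the top view, close to half way.
- **Pad force:** about 22–30 N, worked out from a steady 15.5–16 N at the finger. That is well below the 55 N crush limit.
- **Trigger:** squeezed to about 0.14 rad.
- **Bystanders:** no change between the first and last top views, apart from about 0.5% of pixels at the rinse bottle, likely image noise.

**Less certain:**
- While I turned the knob, the gripper pulled up with about 7.5 N, close to the heater's weight. I lowered it 1.5 mm before letting go, and the heater was sitting normally in the next picture.
- Pad spacing measured from the images came out 1–2 mm wider than the heater when clamped. I relied on the force rise and the cushion gap instead.
- Cushion travel and pad force are estimates, since neither is reported directly. The hand-in gave no verdict.

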